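# Run a sensor carriage round the curved guide rod to its buffer

## Task

Thread the bored sensor carriage onto the free end of the curved guide rod of the scanning stand with its lens facing the sample vial, and ease it round the bend, turning it with the rod, until it has pushed the red buffer sleeve fully home; then let go and leave it there. Work gently by feel: never bear on the stand or its rod with more than 15 N, and do not disturb the vial, the stopper or the salve tub.

Things in the scene. Friction and masses are not known exactly. Their poses are not given: they have to be found in the camera images.
- carriage: Loose sensor carriage, about 0.18 kg, upright on the 4 mm glass plate left of the stand. Origin: centre of its underside. Block 26 mm along x by 34 mm along y, 42 mm high; on top a blue grip fin 26 mm along x, 12 mm thick along y, 41 to 77 mm above the origin: grip it across y. Bottom-heavy: on the rod it hangs upright by itself, the bore's axis 2 mm below the rod's.
- bore (a point): Centre of the carriage's through bore, 26 mm above the carriage's origin; axes as the carriage. The bore is round, 14 mm diameter, runs along x and is 26 mm long, open at both faces.
- lens (a point): Front of the black lens barrel (17 mm diameter) that stands out of the carriage's -y side, 26.5 mm from the bore's centre.
- scan_stand: Scanning stand fixed on the table. Origin: on the table under the nominal centre of the rod's arc; axes level, z up. Grey base plate 12 mm thick, from -50 to +155 mm in x and -55 to +135 mm in y; a 12 mm pedestal on it at the origin carries the sample vial. The steel guide rod is 10 mm thick, level, its axis 90 mm above the table, held only by the post at its far end.
- rod_tip (a point): Free rounded end of the guide rod, on its axis; axes as the stand. Nominally the rod runs from here 30 mm straight in +x, then bends clockwise seen from above, round the sample, on an arc of 120 mm radius (of the axis) through 80 degrees, then 45 mm straight on to the post (its top 11 mm above the rod's axis). Rigid; nothing else touches the rod.
- arc_centre (a point): Nominal centre of the rod's arc at rod height (stand frame 0, 0, 90 mm). NOT MEASURED: rod, post and buffer together stand turned about the vertical through the rod tip by an unknown fixed trim of up to 0.1 rad either way, so the far end may lie some 18 mm beside its nominal place (the tip does not move); find it by feel.
- buffer (a joint): Red buffer sleeve with a black face (25 mm diameter) round the rod before the post. Value: how far it is pushed towards the post, 0 at the start, 0.008 fully home (hard end). It takes about 5 N to push slowly and stays where left. At 0 its face lies 4 mm past the arc's end; home, the bore's centre is 1 mm before the arc's end, 178 mm from the rod tip in a straight line.
- sample_vial: Bystander: capped sample vial, 21 mm diameter, 50 mm high, standing on the pedestal in the middle of the stand. Origin: centre of its underside.
- stopper: Bystander: dark rubber stopper, 31 mm diameter, 26 mm high, on the table on the right of the stand. Origin: centre of its underside.
- salve_tub: Bystander: salve tub, 87 mm diameter, 57 mm high, on the table to the right of the stand. Origin: centre of its underside.
Not all that is in view belongs to the job. What is shaped like the carriage but purple is not meant.

How it is judged:
By the outcome, as a careful person would: the job done as asked, in the order asked, and still so for the second after the job is handed in, with the robot touching nothing.
It also fails if it takes over 72 s, if anything falls off the work surface, if the arm or the gripper's body presses on something with over 40 N, if the wrist force passes 120 N, or if a joint passes its speed limit or range.

## Robot

A 6-joint arm with a two-finger parallel gripper is mounted at the origin on a cart in front of the work surface, level with it; the furniture and walls round the work are solid. World frame = base frame: x ahead of the robot, y to its left, z up, the work surface at z = 0. Lengths are in m, angles in rad, forces in N, time in s.
With the tool pointing down it reaches from about 0.275 to 0.825 m from the base axis. Payload 5.2 kg.
Tool frame: the origin (TCP) lies between the finger pads; the fingertips stand 14 mm ahead of it and the grasp point (between the pads) lies 5 mm behind it; z points along the fingers, y is the line along which they close (so a half turn about z gives the same grasp; the last joint's range is limited). The gripper opens to 93 mm and grips with 3 to 60 N. Pads are 15 mm wide; open, the fingers measure 128 mm over their backs; the gripper's body (75 mm by 188 mm) begins 65 mm behind the grasp point.
Start: joints at [1.137, 0.259, 1.535, -0, 1.348, -0.203], TCP at [0.126, 0.535, 0.233] pointing down, gripper open.
Joint ranges: [-3.14, 3.14], [-0.91, 2.08], [0.19, 2.58], [-1.22, 4.36], [0.22, 2.71], [-3.12, 3.12]. Speed limits (rad/s): [2.57, 2.57, 3.14, 3.14, 3.14, 3.14].

## Interface

Orientations are given as a unit quaternion [w, x, y, z].
In Python, from workcell import observe, read_camera, hand_in gives the robot as it stands.
- The arm moves only by the tool play_rows, never from a script. Its argument "increments" is one flat list of numbers, 7 for each row, row after row: the shift along the tool's x, y, z in cm, then the turn, a rotation vector about the tool's x, y, z in degrees, then the closure, from -1 (fully open) to 1 (shut). In form: [dx, dy, dz, rx, ry, rz, claw, dx, dy, dz, rx, ry, rz, claw, ...]. A call has 1 to 10 rows; each row shifts and turns the commanded pose from where the row before left it, along the tool's axes as they then stand; what a row does not reach is not made up. A row lasts 1/8 s, in which the tool goes at most 62.5 mm and 10.7 degrees, less where a joint would pass 70% of its speed; a pose out of reach is approached as far as the arm can. A call with a gripper value outside its range is refused whole. The fingers move at their own pace and stop on an object; "force" is the grip in N (left out, the last holds). Time passes only in rows, so rows that do not move let the fingers close. It gives the time, the measured TCP pose, the force, the opening and the grip force at its end, in the units of the state.
- observe(): the state, without advancing time (a new reading comes with each control period).
- read_camera(name): name is "scene" or "top"; returns a dict with "image" (384x512x3 uint8, red, green, blue), "K" (3x3 intrinsics, pixels), "world_from_camera" (4x4, takes a point from camera to world coordinates). Camera axes: x right, y up, looking along -z (the intrinsics and any distortion apply to the point x, -y, -z); pixel columns grow to the right and rows downward; lengths in m; the calibration is good to about 2 mm. A picture is of the moment at which its call begins. There is no depth.
- hand_in(): hands the job in; it is judged then, once.
The state is a dict: "clock": time; "joints": joint angles; "joint_vel": joint speeds; "joint_torque": joint torques, N m; "tcp_pos": TCP position; "tool_rot": TCP orientation; "force": force on the tool from outside, world axes, zero at the start; "torque": the same for the moment, N m; "finger_gap": finger opening in m; "gripper_force": force on a finger pad.
Only numpy, scipy, OpenCV 4.12 (cv2) and the standard library are available. Lean on these libraries where they do the work, as an engineer would, in place of code of your own. Each camera call takes 0.05 s, during which the arm holds its last target. There are 200 camera calls.

## Working session

There is one attempt and no reset: what is moved stays moved. The work goes in short steps, Python scripts to look and compute and a tool call to move; the robot and the scene stay as the last step left them, time stands still between calls to the robot, and variables do not carry over. Pictures are saved under pics/ and viewed, at most 10 in all, crops included, and the job is handed in when it is done.

Besides the shell and the picture viewer there is one more tool, called after ">>>" by a JSON object that holds its "fn" and its "kwargs". play_rows: Moves the arm, as the interface text tells. Its arguments: {"type":"object","properties":{"increments":{"type":"array"},"force":{"type":"number"}},"required":["increments"]}

```bash
mkdir -p pics; cat > h.py <<'E'
import numpy as np, cv2
from workcell import observe, read_camera, hand_in
def cam(n,save=None):
    c=read_camera(n)
    if save: cv2.imwrite('pics/'+save,c['image'][:,:,::-1])
    return c
def ray(c,u,v):
    K=c['K'];T=c['world_from_camera']
    d=np.array([(u-K[0,2])/K[0,0],-(v-K[1,2])/K[1,1],-1.])
    return T[:3,3],T[:3,:3]@d
def atz(c,u,v,z):
    o,d=ray(c,u,v); return o+d*(z-o[2])/d[2]
def proj(c,p):
    T=c['world_from_camera'];q=T[:3,:3].T@(np.array(p)-T[:3,3]);K=c['K']
    return np.array([K[0,2]+K[0,0]*q[0]/-q[2],K[1,2]+K[1,1]*q[1]/q[2]])
E
python3 - <<'E'
from h import *
import cv2
a=cam('scene');b=cam('top')
cv2.imwrite('pics/a.png',cv2.resize(a['image'][:,:,::-1],(800,600)))
cv2.imwrite('pics/b.png',cv2.resize(b['image'][:,:,::-1],(800,600)))
for c in(a,b):print(c['K'],c['world_from_camera'].round(3),[k for k in c])
print(observe())
E
```

```text
[[481.12813476   0.         254.28667841]
 [  0.         481.12813476 185.43592097]
 [  0.           0.           1.        ]] [[ 0.763  0.398 -0.51  -0.144]
 [-0.647  0.462 -0.607 -0.815]
 [-0.006  0.792  0.61   0.877]
 [ 0.     0.     0.     1.   ]] ['image', 'K', 'world_from_camera']
[[387.19988183   0.         262.33853058]
 [  0.         387.19988183 187.92101983]
 [  0.           0.           1.        ]] [[ 2.800e-02  9.920e-01 -1.210e-01  4.070e-01]
 [-1.000e+00  2.800e-02  1.000e-03 -5.200e-02]
 [ 4.000e-03  1.210e-01  9.930e-01  1.065e+00]
 [ 0.000e+00  0.000e+00  0.000e+00  1.000e+00]] ['image', 'K', 'world_from_camera']
{'clock': 0.1, 'joints': array([ 1.13719471e+00,  2.59230074e-01,  1.53596611e+00, -4.79790629e-05,
        1.34803154e+00, -2.02832293e-01]), 'joint_vel': array([ 0.00038089, -0.0032762 , -0.00359816, -0.0005123 , -0.00036933,
       -0.00036899]), 'joint_torque': array([ 2.54484818e-03, -4.38212550e+01, -2.84646016e+01,  7.20496383e-02,
        3.64343659e-02, -6.81980919e-05]), 'tcp_pos': array([0.12560372, 0.53497088, 0.23192542]), 'tool_rot': array([-2.33566156e-04,  1.15123480e-01,  9.93350852e-01, -7.83806589e-04]), 'force': array([ 0.01085619,  0.15478475, -0.56015214]), 'torque': array([-0.04680219, -0.00326063,  0.00223606]), 'gripper_force': 0.0, 'finger_gap': 0.09294332290869035}
```

View pics/a.png

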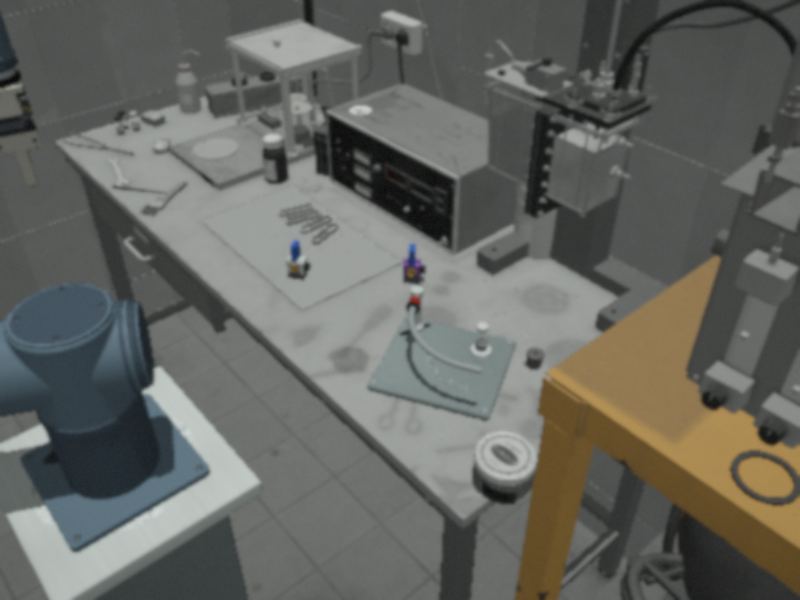

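View pics/b.png

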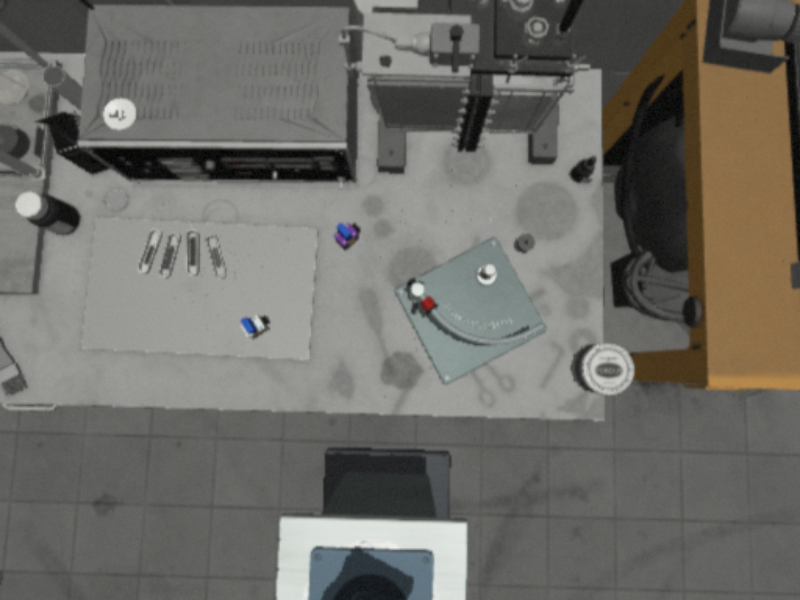

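```bash
python3 - <<'E'
from h import *
a=cam('scene');b=cam('top')
np.save('pics/a.npy',a['image']);np.save('pics/b.npy',b['image'])
def crop(c,x,y,s):
    w,h=400//s,300//s
    return cv2.resize(np.ascontiguousarray(c['image'][y:y+h,x:x+w,::-1]),None,fx=s,fy=s,interpolation=cv2.INTER_CUBIC)
# tiles: scene stand s4 (235,180); top stand s4 (252,160); scene carr s8 (170,145) ; top carr s8 (140,190)
o=np.zeros((600,800,3),np.uint8)
for i,t in enumerate([crop(a,235,183,4),crop(b,252,150,4),crop(a,165,140,8),crop(b,138,190,8)]):
    r,c=divmod(i,2);o[r*300:r*300+t.shape[0],c*400:c*400+t.shape[1]]=t
cv2.imwrite('pics/c.png',o)
E
```

```text
(no output)
```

View pics/c.png

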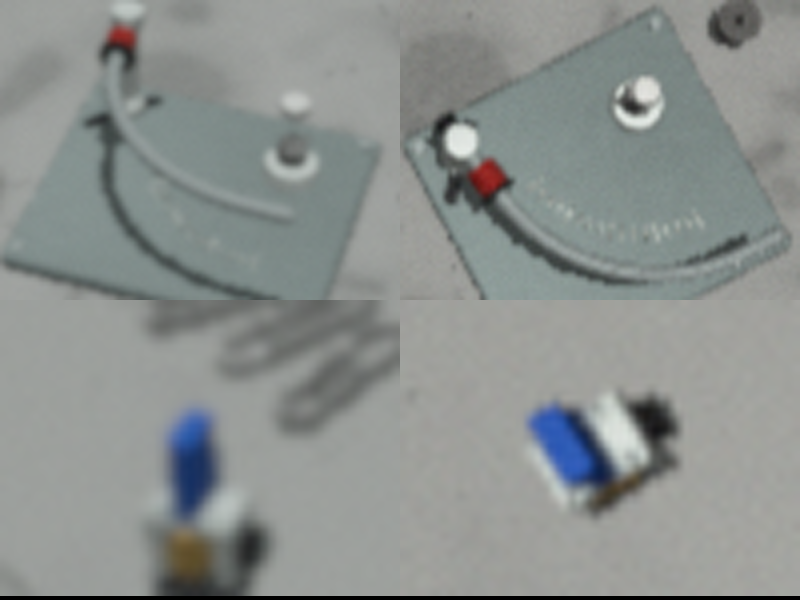

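```bash
cat > fit.py <<'E'
from h import *
from scipy.optimize import minimize, least_squares
a=cam('scene');b=cam('top')
def N(t,off,s): return (np.array(t)+.5)/s-.5+np.array(off)
# --- carriage fin
def blue(c,x0,x1,y0,y1):
    im=c['image'].astype(float);w=np.clip((im[...,2]-im[...,0]-15)/60,0,1);m=np.zeros(w.shape);m[y0:y1,x0:x1]=w[y0:y1,x0:x1];return m
A=blue(a,175,205,145,185);B=blue(b,145,180,195,225)
def sil(c,p,S=16):
    x,y,t=p;R=np.array([[np.cos(t),-np.sin(t)],[np.sin(t),np.cos(t)]])
    P=[proj(c,[*(R@[sx*.013,sy*.006]+[x,y]),z]) for sx in(-1,1) for sy in(-1,1) for z in(.046,.081)]
    h=cv2.convexHull(np.float32(P)).reshape(-1,2)
    o=np.floor(h.min(0)-6).astype(int);m=np.zeros((40*S,40*S),np.uint8)
    cv2.fillPoly(m,[np.round(((h-o+.5)*S-.5)*16).astype(np.int32)],255,shift=4)
    m=cv2.resize(cv2.GaussianBlur(m,(0,0),.7*S),(40,40),interpolation=cv2.INTER_AREA)/255.
    return o,m
def cost(p):
    e=0
    for c,M in((a,A),(b,B)):
        o,m=sil(c,p);F=np.zeros_like(M);F[o[1]:o[1]+40,o[0]:o[0]+40]=m;e+=((F-M)**2).sum()
    return e
v,u=np.array(np.nonzero(B>.5)).mean(1);g=atz(b,u,v,.07)
best=min((minimize(cost,[g[0],g[1],t],method='Nelder-Mead',options=dict(initial_simplex=[[g[0]+i,g[1]+j,t+k] for i,j,k in((0,0,0),(.006,0,0),(0,.006,0),(0,0,.2))],xatol=1e-5)) for t in np.arange(0,np.pi,.5)),key=lambda r:r.fun)
print('fin',best.x,np.degrees(best.x[2])%180,best.fun,'mask',A.sum(),B.sum())
# --- stand: x,y,yaw, dx,dy per camera (small offsets)
tp=lambda t:N(t,(252,150),4); sp=lambda t:N(t,(235,183),4)
C=[(b,(155,-55,12),tp((5,145))),(b,(-50,-55,12),tp((258,8))),(b,(-50,135,12),tp((391,238))),
   (a,(-50,-55,12),sp((383,148))),(a,(155,135,12),sp((4,262))),
   (b,(-30,120,90),tp((391,236))),(a,(-30,120,90),sp((293,213))),
   (b,(0,0,74),tp((247,90))),(a,(0,0,74),sp((296,103)))]
def w(p,q): 
    q=np.array(q)/1e3;c,s=np.cos(p[2]),np.sin(p[2]);return [p[0]+c*q[0]-s*q[1],p[1]+s*q[0]+c*q[1],q[2]]
r=least_squares(lambda p:np.ravel([proj(c,w(p,q))-m for c,q,m in C]),[.45,-.2,1.9],loss='soft_l1')
print('stand',r.x,np.degrees(r.x[2]));print((np.array([proj(c,w(r.x,q))-m for c,q,m in C])).round(1))
tip=np.array(w(r.x,(-30,120,90)));print('tip',tip)
for n,c,t in(('top',b,tp((391,236))),('scene',a,sp((293,213)))):print(n,atz(c,*t,.09))
# --- rod trim
def rod(d):
    L=[(-30+i*3,120) for i in range(10)]+[(120*np.sin(f),120*np.cos(f)) for f in np.radians(np.arange(0,76,2))]
    L=np.array(L)-[-30,120];c,s=np.cos(d),np.sin(d);return np.array([[c*x-s*y-30,s*x+c*y+120,90] for x,y in L])
P=[(b,tp(q)) for q in((115,205),(150,237),(200,262),(250,272),(300,270),(350,253))]+[(a,sp(q)) for q in((115,70),(118,100),(140,140),(180,175),(230,200),(270,210))]
def dist(p):
    o=[]
    for c,m in P:
        k=np.array([proj(c,w(r.x,q)+np.r_[p[1:3],0]) for q in rod(p[0])]);d=k-m;i=np.argmin((d**2).sum(1));i=min(max(i,1),len(k)-2);n=k[i+1]-k[i-1];o.append((d[i,0]*n[1]-d[i,1]*n[0])/np.hypot(*n))
    return np.array(o)
q=least_squares(lambda p:np.r_[dist(p),np.array(p[1:3])*300],[0,0,0]);print('trim',q.x,q.fun.round(1))
im=[]
for c,off in((a,(235,183)),(b,(252,150))):
    t=cv2.resize(np.ascontiguousarray(c['image'][off[1]:off[1]+75,off[0]:off[0]+100,::-1]),None,fx=4,fy=4,interpolation=cv2.INTER_CUBIC)
    for z in rod(q.x[0]):
        k=(proj(c,w(r.x,z)+np.r_[q.x[1:3],0])-off+.5)*4-.5;cv2.circle(t,tuple(int(i) for i in k.round()),1,(0,0,255),-1)
    for z in((155,-55,12),(-50,-55,12),(-50,135,12),(155,135,12),(0,0,74)):
        k=(proj(c,w(r.x,z))-off+.5)*4-.5;cv2.circle(t,tuple(int(i) for i in k.round()),2,(255,0,255),-1)
    im.append(t)
cv2.imwrite('pics/d.png',np.hstack(im))
E
python3 fit.py
```

```text
fin [0.46860191 0.21576298 0.91686714] 52.53261768328634 25.987269319492505 mask 50.11666666666667 58.63333333333334
stand [ 0.56999522 -0.18359627  2.09907452] 120.26811068140094
[[-1.7  0.3]
 [ 0.  -0.6]
 [ 1.3  2. ]
 [ 0.5 -1.9]
 [-0.9 -0.7]
 [-1.4 -0.8]
 [ 1.6  1.8]
 [-0.1  1.1]
 [ 0.7  0.5]]
tip [ 0.48147549 -0.2699922   0.09      ]
top [ 0.47960326 -0.27357451  0.09      ]
scene [ 0.48297141 -0.26313847  0.09      ]
trim [-0.03672841  0.000562    0.00015867] [ 0.8  0.6  0.6  0.3 -0.3 -0.7 -1.3 -0.7  0.1  0.3  0.1  0.5  0.2  0. ]
```

View pics/d.png

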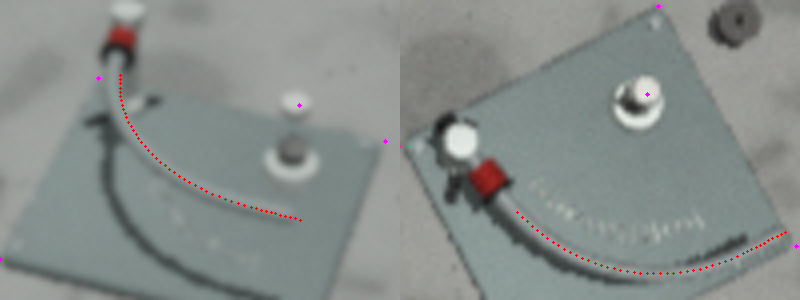

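```bash
python3 - <<'E'
from h import *
I=[[],[]]
for k in range(8):
    for i,n in enumerate(('scene','top')): I[i].append(cam(n)['image'].astype(float))
I=[np.mean(x,0) for x in I]; np.save('pics/am.npy',I[0]);np.save('pics/bm.npy',I[1])
def crop(im,x,y,w,h,s):
    t=im[y:y+h,x:x+w,::-1]; t=np.clip((t-90)*255/110,0,255).astype(np.uint8)
    return cv2.resize(t,None,fx=s,fy=s,interpolation=cv2.INTER_CUBIC)
o=np.vstack([np.hstack([crop(I[0],255,185,66,50,6),crop(I[1],262,180,66,50,6)]),
 np.hstack([crop(I[0],285,220,33,25,12),crop(I[1],325,195,33,25,12)])])
print(o.shape);cv2.imwrite('pics/e.png',o)
E
```

```text
(600, 792, 3)
```

View pics/e.png

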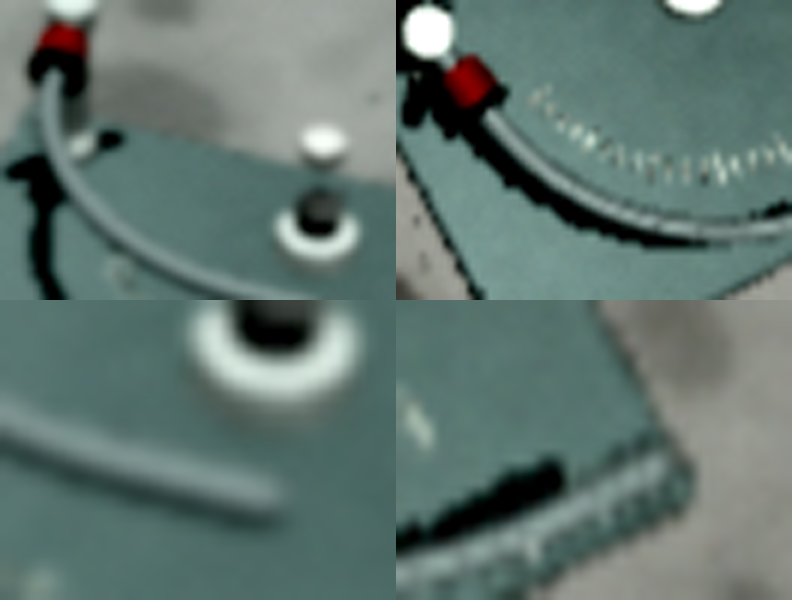

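```bash
cat > rodfit.py <<'E'
from h import *
from scipy.optimize import least_squares
a=cam('scene');b=cam('top')
N=lambda t,org,off,s:(np.array(t)-org+.5)/s-.5+np.array(off)
P=[(b,N(q,(396,0),(262,180),6)) for q in((500,125),(540,170),(590,203),(640,223),(700,232),(760,230))]
P+=[(a,N(q,(0,0),(255,185),6)) for q in((52,90),(50,130),(62,170),(90,212),(130,245),(180,274),(230,290))]
P+=[(a,N(q,(0,300),(285,220),12)) for q in((20,420),(100,457),(180,480),(260,498))]
P+=[(b,N(q,(396,300),(325,195),12)) for q in((420,572),(540,525),(640,475))]
T=[(a,N((280,499),(0,300),(285,220),12)),(b,N((667,462),(396,300),(325,195),12))]
post=[(b,N((430,32),(396,0),(262,180),6)),(a,N((127,10),(0,0),(235,183),4))]
def loc():
    f=np.radians(np.arange(0,81,1));L=[(3*i,0) for i in range(10)]+[(30+120*np.sin(t),120*np.cos(t)-120) for t in f]
    return np.array(L)
L=loc();e=np.radians(80);end=np.array([30+120*np.sin(e),120*np.cos(e)-120]);PT=end+45*np.array([np.cos(e),-np.sin(e)])
def W(p,q,z=.09): c,s=np.cos(p[2]),np.sin(p[2]);x,y=np.array(q)/1e3;return np.array([p[0]+c*x-s*y,p[1]+s*x+c*y,z])
def res(p,full=True):
    off={id(a):p[3:5],id(b):p[5:7]};o=[]
    for c,m in P:
        k=np.array([proj(c,W(p,q)) for q in L])+off[id(c)];d=k-m;i=np.clip(np.argmin((d**2).sum(1)),1,len(k)-2);n=k[i+1]-k[i-1];o.append((d[i,0]*n[1]-d[i,1]*n[0])/np.hypot(*n))
    for c,m in T:o+=list(proj(c,W(p,(0,0)))+off[id(c)]-m)
    for c,m in post:o+=list(.5*(proj(c,W(p,PT,.101))+off[id(c)]-m))
    return np.r_[o,np.array(p[3:])*1.]
if __name__=='__main__':
    r=least_squares(res,[.48,-.27,2.06,0,0,0,0],loss='soft_l1',f_scale=.7)
    print(r.x.round(4),np.degrees(r.x[2]));print(r.fun.round(1))
    J=r.jac;print('sd',(np.sqrt(np.diag(np.linalg.inv(J.T@J)))*.5).round(4))
    for c,m in T:print(atz(c,*m,.09))
    for q in((0,0),end,PT):print(W(r.x,q))
E
python3 rodfit.py
```

```text
[ 0.481  -0.2667  2.0676 -0.4449 -0.2723  0.6012 -0.1108] 118.4658368645794
[ 0.8  0.1 -0.  -0.1  0.1  0.   0.2 -0.  -0.2 -0.5 -0.4 -0.5 -0.   0.8
  0.2  0.1  0.3 -0.1  0.1 -0.   0.   0.7  0.1 -0.1 -0.4 -0.1  0.1 -0.5
 -0.4 -0.3  0.6 -0.1]
sd [0.0012 0.0015 0.0073 0.4778 0.3817 0.5604 0.4229]
[ 0.48236503 -0.2637378   0.09      ]
[ 0.48091768 -0.26789402  0.09      ]
[ 0.48096922 -0.26671973  0.09      ]
[ 0.49751661 -0.08919302  0.09      ]
[ 0.53275068 -0.06120086  0.09      ]
```

```bash
cat > fin.py <<'E'
import re
src=open('fit.py').read().split('# --- stand')[0].replace("v,u=np.array","if 0: pass\nv,u=np.array")
exec(src)
OFF={id(a):(-.44,-.27),id(b):(.6,-.11)}
_p=proj
def proj(c,p): return _p(c,p)+np.array(OFF[id(c)])
for t0 in range(20,80,5):
    r=minimize(lambda q:cost([q[0],q[1],np.radians(t0)]),[.465,.213],method='Nelder-Mead',options=dict(initial_simplex=[[.465,.213],[.47,.213],[.465,.219]],xatol=1e-5))
    print(t0,r.x.round(4),round(r.fun,2))
    if t0 in(35,):X=[*r.x,np.radians(t0)]
ims=[]
for Y in(X,[*best.x]):
  for c,off in((a,(165,140)),(b,(138,190))):
    im=np.clip((c['image'].astype(float)-30)*1.3,0,255).astype(np.uint8)
    t=cv2.resize(np.ascontiguousarray(im[off[1]:off[1]+37,off[0]:off[0]+50,::-1]),None,fx=8,fy=8,interpolation=cv2.INTER_CUBIC)
    R=np.array([[np.cos(Y[2]),-np.sin(Y[2])],[np.sin(Y[2]),np.cos(Y[2])]])
    for hx,hy,z0,z1,col in((.013,.006,.045,.081,(0,255,255)),(.013,.017,.004,.046,(0,0,255))):
      for z in(z0,z1):
        k=[((proj(c,[*(R@[sx*hx,sy*hy]+Y[:2]),z])-off+.5)*8-.5).round().astype(int) for sx,sy in((-1,-1),(1,-1),(1,1),(-1,1))]
        cv2.polylines(t,[np.array(k,np.int32)],True,col,1)
    k=((proj(c,[*(R@[0,-.0265]+Y[:2]),.030])-off+.5)*8-.5).round().astype(int);cv2.circle(t,tuple(int(i) for i in k),4,(0,255,0),-1)
    ims.append(t)
cv2.imwrite('pics/f.png',np.vstack([np.hstack(ims[:2]),np.hstack(ims[2:])]))
E
python3 fin.py
```

```text
fin [0.46863605 0.21602993 4.07659473] 53.571672933964095 26.145384467512496 mask 49.53333333333333 58.300000000000004
20 [0.4692 0.2163] 46.91
25 [0.4688 0.2161] 41.47
30 [0.469  0.2165] 36.13
35 [0.469  0.2162] 30.73
40 [0.4694 0.2162] 26.28
45 [0.4687 0.2158] 22.22
50 [0.4691 0.2167] 20.34
55 [0.469  0.2161] 20.58
60 [0.4689 0.2161] 23.66
65 [0.4686 0.2162] 28.94
70 [0.4688 0.2165] 35.71
75 [0.4691 0.2166] 44.2
```

View pics/f.png

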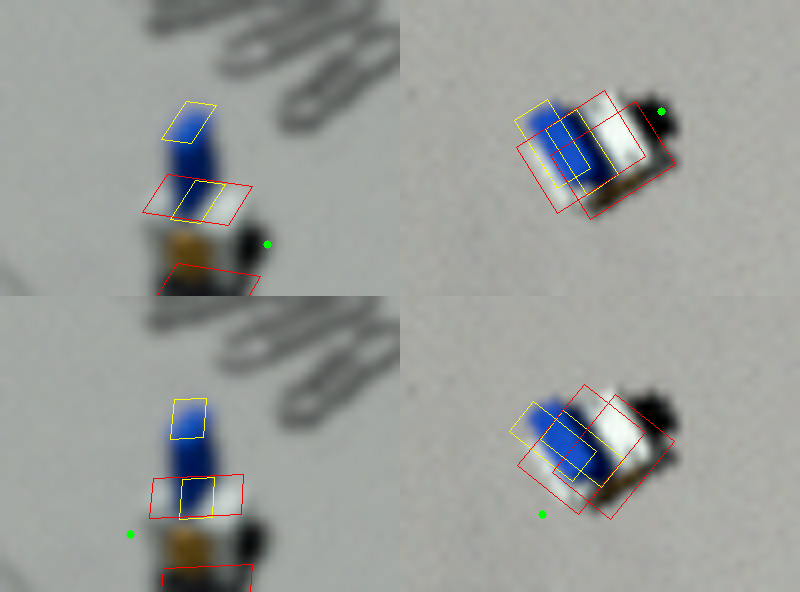

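White carriage with blue fin at scene (295,258) / top (253,327) is the one meant; the other at scene (412,265) / top (347,235) is purple, so not meant (confirmed in the enlarged crop). Rod tip fitted at (0.481,-0.267), heading 118.5°.

>>> {"fn": "play_rows", "kwargs": {"increments": [0,0,0,0,0,10.4,-1,0,0,0,0,0,10.4,-1,0,0,0,0,0,10.4,-1,0,0,0,0,0,10.4,-1,0,0,0,0,0,10.4,-1,0,0,0,0,0,10.4,-1,0,0,0,0,0,10.4,-1,0,0,0,0,0,10.4,-1,0,0,0,0,0,10.4,-1,0,0,0,0,0,10.4,-1], "force": 20}}

```text
clock: 2.55
tcp_pos: [0.1258, 0.5354, 0.2326]
tool_rot: [0.0, 0.855, 0.518, -0.0]
force: [0.2, 0.8, -0.3]
finger_gap: 0.0929
gripper_force: 0.0
```

>>> {"fn": "play_rows", "kwargs": {"increments": [0,0,0,0,0,10.4,-1,0,0,0,0,0,10.4,-1,0.5,5.8,0,0,0,0,-1,0.5,5.8,0,0,0,0,-1,0.5,5.8,0,0,0,0,-1,0.5,5.8,0,0,0,0,-1,0.5,5.8,0,0,0,0,-1,0.5,5.8,0,0,0,0,-1,0.5,5.8,0,0,0,0,-1,0.5,5.8,0,0,0,0,-1]}}

```text
clock: 3.8
tcp_pos: [0.4671, 0.2157, 0.2329]
tool_rot: [-0.0, 0.934, 0.358, 0.0]
force: [-0.0, 0.5, -0.1]
finger_gap: 0.0928
gripper_force: 0.0
```

```bash
cat >> h.py <<'E'
def st():
    s=observe();w,x,y,z=s['tool_rot']
    from scipy.spatial.transform import Rotation as Ro
    R=Ro.from_quat([x,y,z,w]).as_matrix();psi=np.degrees(np.arctan2(R[1,1],R[0,1]))
    print('t',round(s['clock'],2),'p',(s['tcp_pos']*1e3).round(1),'psi',psi.round(2),'tilt',R[:,2].round(3),'F',s['force'].round(1),'M',s['torque'].round(2),'gap',round(s['finger_gap']*1e3,1),'g',round(float(s['gripper_force']),1),'q6',s['joints'][5].round(2))
    return s,R,psi
def to(p,psi):
    s,R,ps=st();print('tool cm',(R.T@(np.array(p)-s['tcp_pos'])*100).round(2),'rz',round(float(((ps-psi)+180)%360-180),2))
E
python3 -c "
from h import *
to([.469,.2162,.064],-48)"
```

```text
t 3.8 p [467.1 215.7 232.9] psi -48.04 tilt [ 0.001  0.    -1.   ] F [-0.   0.5 -0.1] M [-0.03  0.09  0.  ] gap 92.8 g 0.0 q6 1.05
tool cm [ 0.16  0.09 16.89] rz -0.04
```

>>> {"fn": "play_rows", "kwargs": {"increments": [0.16,0.1,3,0,0,0,-1,0,0,3,0,0,0,-1,0,0,3,0,0,0,-1,0,0,3,0,0,0,-1,0,0,2.4,0,0,0,-1,0,0,1.5,0,0,0,-1,0,0,1,0,0,0,-1,0,0,0,0,0,0,0,0,0,0,0,0,0,0.5,0,0,0,0,0,0,0.9], "force": 15}}

```text
clock: 5.05
tcp_pos: [0.4683, 0.2177, 0.0644]
tool_rot: [0.0, 0.934, 0.358, 0.001]
force: [0.7, 0.3, -0.0]
finger_gap: 0.0679
gripper_force: 0.0
```

>>> {"fn": "play_rows", "kwargs": {"increments": [0,0,0,0,0,0,1,0,0,0,0,0,0,1,0,0,0,0,0,0,1,0,0,0,0,0,0,1], "force": 15}}

```text
clock: 5.55
tcp_pos: [0.4677, 0.2175, 0.0637]
tool_rot: [0.0, 0.934, 0.358, -0.0]
force: [-0.6, -0.6, -1.8]
finger_gap: 0.0278
gripper_force: 0.0
```

```bash
python3 - <<'E'
from h import *
st();a=cam('scene');b=cam('top')
t=[cv2.resize(np.ascontiguousarray(c['image'][y:y+50,x:x+66,::-1]),None,fx=6,fy=6,interpolation=cv2.INTER_CUBIC) for c,x,y in((a,155,125),(b,130,175))]
cv2.imwrite('pics/g.png',np.hstack(t))
E
```

```text
t 5.55 p [467.7 217.5  63.7] psi -48.02 tilt [-0. -0. -1.] F [-0.6 -0.6 -1.8] M [-0.07  0.19  0.01] gap 27.8 g 0.0 q6 1.06
```

View pics/g.png

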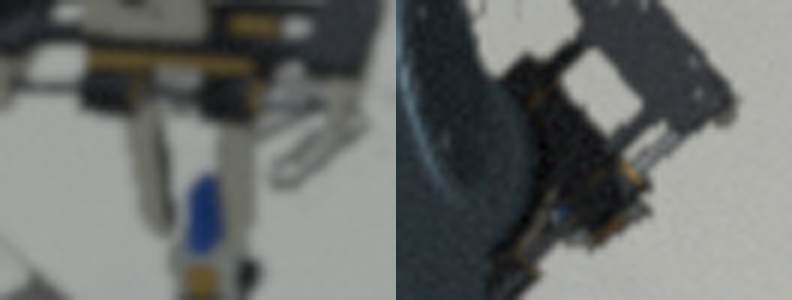

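The fin (scene tile ~(205,210)) stands between the fingers, the lens-side finger nearer; go on closing.

>>> {"fn": "play_rows", "kwargs": {"increments": [0,0,0,0,0,0,1,0,0,0,0,0,0,1,0,0,0,0,0,0,1,0,0,0,0,0,0,1,0,0,0,0,0,0,1], "force": 15}}

```text
clock: 6.28
tcp_pos: [0.4678, 0.2176, 0.0637]
tool_rot: [0.0, 0.934, 0.358, 0.0]
force: [2.3, 0.5, 0.2]
finger_gap: 0.012
gripper_force: 15.0
```

```bash
python3 -c "
from h import *
st()"
```

```text
t 6.28 p [467.8 217.6  63.7] psi -48.02 tilt [ 0.  0. -1.] F [2.3 0.5 0.2] M [-0.16 -0.15 -0.  ] gap 12.0 g 15.0 q6 1.06
```

>>> {"fn": "play_rows", "kwargs": {"increments": [0,0,-1,0,0,0,1,0,0,-3,0,0,0,1,0,0,-3.6,0,0,0,1,0,0,-3.5,0,0,0,1,0,0,-3.5,0,0,0,1,0,0,0,0,0,-9,1,0,0,0,0,0,-9,1,0,0,0,0,0,-9,1,0,0,0,0,0,-9,1,0,0,0,0,0,-9,1], "force": 30}}

```text
clock: 7.52
tcp_pos: [0.467, 0.2176, 0.2098]
tool_rot: [-0.0, 0.724, 0.69, -0.0]
force: [-0.4, 0.2, -1.6]
finger_gap: 0.012
gripper_force: 30.0
```

>>> {"fn": "play_rows", "kwargs": {"increments": [0,0,0,0,0,-10.5,1,0,0,0,0,0,-10.5,1,0,0,0,0,0,-10.5,1,0,0,0,0,0,0,1]}}

```text
clock: 8.02
tcp_pos: [0.4671, 0.2176, 0.2098]
tool_rot: [-0.0, 0.512, 0.859, -0.0]
force: [0.2, -0.8, -1.8]
finger_gap: 0.0116
gripper_force: 30.0
```

```bash
python3 -c "
from h import *
to([.5025,-.3065,.210],28.5)"
```

```text
t 8.03 p [467.1 217.6 209.8] psi 28.39 tilt [-0.001  0.    -1.   ] F [ 0.2 -0.8 -1.8] M [-0.11  0.03 -0.07] gap 11.6 g 30.0 q6 -0.28
tool cm [-4.779e+01 -2.180e+01 -3.000e-02] rz -0.11
```

>>> {"fn": "play_rows", "kwargs": {"increments": [-4.78,-2.18,0,0,0,0,1,-4.78,-2.18,0,0,0,0,1,-4.78,-2.18,0,0,0,0,1,-4.78,-2.18,0,0,0,0,1,-4.78,-2.18,0,0,0,0,1,-4.78,-2.18,0,0,0,0,1,-4.78,-2.18,0,0,0,0,1,-4.78,-2.18,0,0,0,0,1,-4.78,-2.18,0,0,0,0,1,-4.78,-2.18,0,0,0,0,1]}}

```text
clock: 9.28
tcp_pos: [0.5037, -0.308, 0.2098]
tool_rot: [-0.0, 0.514, 0.858, 0.0]
force: [-0.2, 0.5, -1.6]
finger_gap: 0.012
gripper_force: 30.0
```

```bash
python3 -c "
from h import *
to([.5025,-.3065,.1237],28.5)"
```

```text
t 9.28 p [ 503.7 -308.   209.8] psi 28.2 tilt [-0.     0.001 -1.   ] F [-0.2  0.5 -1.6] M [-0.04  0.03  0.02] gap 12.0 g 30.0 q6 -1.23
tool cm [ 0.19 -0.04  8.61] rz -0.3
```

>>> {"fn": "play_rows", "kwargs": {"increments": [0.2,-0.05,3,0,0,-0.3,1,0,0,3,0,0,0,1,0,0,1.6,0,0,0,1,0,0,1,0,0,0,1,0,0,0,0,0,0,1,0,0,0,0,0,0,1]}}

```text
clock: 10.02
tcp_pos: [0.5033, -0.3054, 0.1248]
tool_rot: [0.001, 0.509, 0.861, -0.0]
force: [0.1, -0.4, -1.4]
finger_gap: 0.0121
gripper_force: 30.0
```

```bash
python3 - <<'E'
from h import *
s,R,psi=st();OFF={'scene':(-.44,-.27),'top':(.6,-.11)}
p=s['tcp_pos'];t=[]
for n,x,y in(('scene',280,195),('top',310,170)):
    im=[];c=None
    for k in range(4): c=cam(n);im.append(c['image'].astype(float))
    I=np.clip((np.mean(im,0)-40)*1.4,0,255).astype(np.uint8)
    z=cv2.resize(np.ascontiguousarray(I[y:y+50,x:x+66,::-1]),None,fx=6,fy=6,interpolation=cv2.INTER_CUBIC)
    P=lambda q:tuple(int(i) for i in ((proj(c,q)+OFF[n]-(x,y)+.5)*6-.5).round())
    C=lambda X,Y,Z:p+R@[X,-Y,0]+[0,0,Z-.0597]   # carriage coords: tool x=carr x, tool y=carr -y
    for hx,hy,z0,z1,col in((.013,.006,.041,.077,(0,255,255)),(.013,.017,0,.042,(0,0,255))):
        for Z in(z0,z1): cv2.polylines(z,[np.int32([P(C(i*hx,j*hy,Z)) for i,j in((-1,-1),(1,-1),(1,1),(-1,1))])],True,col,1)
    cv2.circle(z,P(C(0,-.0265,.026)),3,(0,255,0),-1)
    cv2.circle(z,P([.481,-.267,.09]),3,(255,0,255),-1)
    t.append(z)
cv2.imwrite('pics/h.png',np.hstack(t))
E
```

```text
t 10.03 p [ 503.3 -305.4  124.8] psi 28.77 tilt [ 0.001 -0.001 -1.   ] F [ 0.1 -0.4 -1.4] M [-0.07  0.02 -0.  ] gap 12.1 g 30.0 q6 -1.24
```

View pics/h.png

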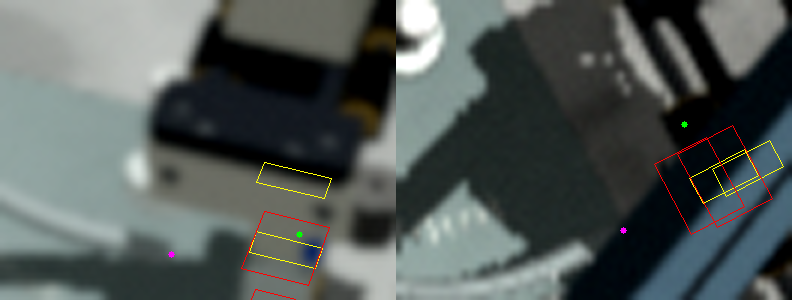

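>>> {"fn": "play_rows", "kwargs": {"increments": [0.5,-0.13,0.1,0,0,0.3,1,0.5,0,0,0,0,0,1,0.5,0,0,0,0,0,1,0.5,0,0,0,0,0,1,0.4,0,0,0,0,0,1,0.3,0,0,0,0,0,1,0,0,0,0,0,0,1]}}

```text
clock: 11.3
tcp_pos: [0.4885, -0.2818, 0.1227]
tool_rot: [0.0, 0.511, 0.859, -0.0]
force: [0.4, -0.2, -1.6]
finger_gap: 0.0121
gripper_force: 30.0
```

```bash
cat > r.py <<'E'
from h import *
import sys
# progress in rod frame: arc param, lateral offset, expected z
TIP=np.array([.481,-.267]);H=float(sys.argv[1]) if len(sys.argv)>1 else 118.5
s,R,psi=st();h=np.radians(H);u=np.array([np.cos(h),np.sin(h)]);v=np.array([-u[1],u[0]])
d=(s['tcp_pos'][:2]-TIP)*1e3;x,y=d@u,d@v
if x<30: print('s',x.round(1),'out',y.round(2),'dhead',(psi+90-H).round(2))
else:
    f=np.arctan2(x-30,y+120);print('phi',np.degrees(f).round(2),'s',(30+120*f).round(1),'out',(np.hypot(x-30,y+120)-120).round(2),'dhead',(psi+90-(H-np.degrees(f))).round(2))
F=s['force']*[1,1,1];print('F tool x,y,z',(R.T@F).round(1),'chord',np.hypot(*d).round(1),'ang',np.degrees(np.arctan2(d[1],d[0])).round(2))
E
python3 r.py
```

```text
t 11.3 p [ 488.5 -281.8  122.7] psi 28.49 tilt [ 0. -0. -1.] F [ 0.4 -0.2 -1.6] M [-0.05  0.01  0.01] gap 12.1 g 30.0 q6 -1.22
s -16.6 out 0.43 dhead -0.01
F tool x,y,z [-0.4  0.2  1.6] chord 16.6 ang -62.99
```

>>> {"fn": "play_rows", "kwargs": {"increments": [0.2,0.04,-0.08,0,0,0,1,0.2,0,0,0,0,0,1,0.2,0,0,0,0,0,1,0,0,0,0,0,0,1]}}

```text
clock: 11.8
tcp_pos: [0.486, -0.2763, 0.1235]
tool_rot: [-0.0, 0.511, 0.859, 0.0]
force: [0.1, -0.2, -2.1]
finger_gap: 0.0121
gripper_force: 30.0
```

```bash
python3 r.py
```

```text
t 11.8 p [ 486.  -276.3  123.5] psi 28.48 tilt [-0.  0. -1.] F [ 0.1 -0.2 -2.1] M [-0.09  0.03  0.06] gap 12.1 g 30.0 q6 -1.21
s -10.6 out 0.07 dhead -0.02
F tool x,y,z [-0.2  0.   2.1] chord 10.6 ang -61.87
```

Front face should now be 2 mm past the tip with no contact; continue.

>>> {"fn": "play_rows", "kwargs": {"increments": [0.15,0,0,0,0,0,1,0.15,0,0,0,0,0,1,0.15,0,0,0,0,0,1,0,0,0,0,0,0,1]}}

```text
clock: 12.3
tcp_pos: [0.4839, -0.2724, 0.1235]
tool_rot: [-0.0, 0.511, 0.859, 0.0]
force: [-0.4, -1.1, -1.4]
finger_gap: 0.0118
gripper_force: 30.0
```

```bash
python3 r.py
```

```text
t 12.3 p [ 483.9 -272.4  123.5] psi 28.48 tilt [-0.  0. -1.] F [-0.4 -1.1 -1.4] M [-0.07  0.    0.02] gap 11.8 g 30.0 q6 -1.21
s -6.1 out 0.04 dhead -0.02
F tool x,y,z [-0.8 -0.9  1.4] chord 6.1 ang -61.87
```

>>> {"fn": "play_rows", "kwargs": {"increments": [0.15,0,0,0,0,0,1,0.15,0,0,0,0,0,1,0.15,0,0,0,0,0,1,0.15,0,0,0,0,0,1,0,0,0,0,0,0,1]}}

```text
clock: 12.92
tcp_pos: [0.481, -0.2671, 0.1235]
tool_rot: [-0.0, 0.511, 0.859, 0.0]
force: [0.1, -0.6, -2.3]
finger_gap: 0.012
gripper_force: 30.0
```

```bash
python3 r.py
```

```text
t 12.93 p [ 481.  -267.1  123.5] psi 28.48 tilt [-0.  0. -1.] F [ 0.1 -0.6 -2.3] M [-0.09  0.01  0.07] gap 12.0 g 30.0 q6 -1.21
s -0.1 out 0.07 dhead -0.02
F tool x,y,z [-0.6 -0.2  2.3] chord 0.1 ang -91.86
```

>>> {"fn": "play_rows", "kwargs": {"increments": [0.2,0,0,0,0,0,1,0.2,0,0,0,0,0,1,0.2,0,0,0,0,0,1,0.2,0,0,0,0,0,1,0.2,0,0,0,0,0,1,0.2,0,0,0,0,0,1,0,0,0,0,0,0,1]}}

```text
clock: 13.8
tcp_pos: [0.4753, -0.2565, 0.1234]
tool_rot: [-0.0, 0.511, 0.859, 0.0]
force: [-0.8, 0.8, -1.8]
finger_gap: 0.0116
gripper_force: 30.0
```

```bash
python3 r.py
```

```text
t 13.8 p [ 475.3 -256.5  123.4] psi 28.48 tilt [-0.  0. -1.] F [-0.8  0.8 -1.8] M [-0.04  0.04  0.03] gap 11.6 g 30.0 q6 -1.2
s 11.9 out 0.05 dhead -0.02
F tool x,y,z [ 1.1 -0.3  1.8] chord 11.9 ang 118.76
```

>>> {"fn": "play_rows", "kwargs": {"increments": [0,0.06,0,0,0,0,1,0,0.06,0,0,0,0,1,0,0.05,0,0,0,0,1,0,0,0,0,0,0,1]}}

```text
clock: 14.3
tcp_pos: [0.4769, -0.2559, 0.1235]
tool_rot: [0.0, 0.511, 0.859, -0.0]
force: [-0.3, 0.8, -1.7]
finger_gap: 0.0125
gripper_force: 30.0
```

```bash
python3 r.py
```

```text
t 14.3 p [ 476.9 -255.9  123.5] psi 28.48 tilt [ 0. -0. -1.] F [-0.3  0.8 -1.7] M [-0.07  0.02 -0.03] gap 12.5 g 30.0 q6 -1.2
s 11.7 out -1.7 dhead -0.02
F tool x,y,z [0.8 0.1 1.7] chord 11.9 ang 110.23
```

>>> {"fn": "play_rows", "kwargs": {"increments": [0,0.05,0,0,0,0,1,0,0.05,0,0,0,0,1,0,0,0,0,0,0,1]}}

```text
clock: 14.68
tcp_pos: [0.4774, -0.2556, 0.1234]
tool_rot: [-0.0, 0.511, 0.859, -0.0]
force: [-2.2, -1.4, -1.6]
finger_gap: 0.0116
gripper_force: 30.0
```

```bash
python3 r.py
```

```text
t 14.68 p [ 477.4 -255.6  123.4] psi 28.48 tilt [-0.001 -0.    -1.   ] F [-2.2 -1.4 -1.6] M [-0.33  0.5   0.06] gap 11.6 g 30.0 q6 -1.19
s 11.8 out -2.24 dhead -0.02
F tool x,y,z [-0.2 -2.6  1.6] chord 12.0 ang 107.73
```

>>> {"fn": "play_rows", "kwargs": {"increments": [0,-0.12,0,0,0,0,1,0,-0.12,0,0,0,0,1,0.3,0,0,0,0,0,1,0.3,0,0,0,0,0,1,0.3,0,0,0,0,0,1,0.3,0,0,0,0,0,1,0.3,0,0,0,0,0,1,0.3,0,0,0,0,0,1,0,0,0,0,0,0,1]}}

```text
clock: 15.8
tcp_pos: [0.4669, -0.2405, 0.1235]
tool_rot: [-0.0, 0.511, 0.859, 0.0]
force: [0.1, 0.5, -1.6]
finger_gap: 0.0116
gripper_force: 30.0
```

```bash
python3 r.py
```

```text
t 15.8 p [ 466.9 -240.5  123.5] psi 28.49 tilt [-0.  0. -1.] F [ 0.1  0.5 -1.6] M [-0.05  0.    0.02] gap 11.6 g 30.0 q6 -1.19
phi 0.01 s 30.0 out -0.27 dhead -0.01
F tool x,y,z [0.4 0.3 1.6] chord 30.0 ang 117.99
```

>>> {"fn": "play_rows", "kwargs": {"increments": [0.3,0.004,0,0,0,1.43,1,0.3,0.004,0,0,0,1.43,1,0.3,0.004,0,0,0,1.43,1,0.3,0.004,0,0,0,1.43,1,0,0,0,0,0,0,1]}}

```text
clock: 16.42
tcp_pos: [0.4617, -0.2297, 0.1235]
tool_rot: [-0.0, 0.554, 0.833, 0.0]
force: [0.3, -0.2, -2.3]
finger_gap: 0.0119
gripper_force: 30.0
```

```bash
python3 r.py
```

```text
t 16.43 p [ 461.7 -229.7  123.5] psi 22.74 tilt [-0.  0. -1.] F [ 0.3 -0.2 -2.3] M [-0.05  0.07  0.01] gap 11.9 g 30.0 q6 -1.08
phi 5.76 s 42.1 out -0.29 dhead 0.0
F tool x,y,z [-0.3  0.2  2.3] chord 42.0 ang 117.28
```

>>> {"fn": "play_rows", "kwargs": {"increments": [0.3,0.004,0,0,0,1.43,1,0.3,0.004,0,0,0,1.43,1,0.3,0.004,0,0,0,1.43,1,0.3,0.004,0,0,0,1.43,1,0.3,0.004,0,0,0,1.43,1,0.3,0.004,0,0,0,1.43,1,0,0,0,0,0,0,1]}}

```text
clock: 17.3
tcp_pos: [0.4561, -0.2126, 0.1235]
tool_rot: [-0.0, 0.615, 0.789, 0.0]
force: [-1.2, 0.1, -2.3]
finger_gap: 0.0117
gripper_force: 30.0
```

```bash
python3 r.py
```

```text
t 17.3 p [ 456.1 -212.6  123.5] psi 14.17 tilt [-0.  0. -1.] F [-1.2  0.1 -2.3] M [-0.04  0.09 -0.03] gap 11.7 g 30.0 q6 -0.91
phi 14.37 s 60.1 out -0.33 dhead 0.04
F tool x,y,z [ 0.4 -1.1  2.3] chord 59.8 ang 114.59
```

>>> {"fn": "play_rows", "kwargs": {"increments": [0.3,0.004,0,0,0,1.43,1,0.3,0.004,0,0,0,1.43,1,0.3,0.004,0,0,0,1.43,1,0.3,0.004,0,0,0,1.43,1,0.3,0.004,0,0,0,1.43,1,0.3,0.004,0,0,0,1.43,1,0,0,0,0,0,0,1]}}

```text
clock: 18.18
tcp_pos: [0.4531, -0.1949, 0.1235]
tool_rot: [-0.0, 0.672, 0.741, 0.0]
force: [-0.3, -0.3, -1.6]
finger_gap: 0.0117
gripper_force: 30.0
```

```bash
python3 r.py
```

```text
t 18.18 p [ 453.1 -194.9  123.5] psi 5.6 tilt [-0.  0. -1.] F [-0.3 -0.3 -1.6] M [-0.08  0.04 -0.  ] gap 11.7 g 30.0 q6 -0.73
phi 22.99 s 78.2 out -0.37 dhead 0.09
F tool x,y,z [-0.3 -0.3  1.6] chord 77.4 ang 111.17
```

>>> {"fn": "play_rows", "kwargs": {"increments": [0.3,0.004,0,0,0,1.43,1,0.3,0.004,0,0,0,1.43,1,0.3,0.004,0,0,0,1.43,1,0.3,0.004,0,0,0,1.43,1,0.3,0.004,0,0,0,1.43,1,0.3,0.004,0,0,0,1.43,1,0,0,0,0,0,0,1]}}

```text
clock: 19.05
tcp_pos: [0.4527, -0.1769, 0.1235]
tool_rot: [-0.0, 0.725, 0.688, 0.0]
force: [-0.4, 0.2, -2.0]
finger_gap: 0.0117
gripper_force: 30.0
```

```bash
python3 r.py
```

```text
t 19.05 p [ 452.7 -176.9  123.5] psi -2.99 tilt [-0.  0. -1.] F [-0.4  0.2 -2. ] M [-0.06  0.1  -0.  ] gap 11.7 g 30.0 q6 -0.55
phi 31.61 s 96.2 out -0.38 dhead 0.12
F tool x,y,z [ 0.1 -0.4  2. ] chord 94.5 ang 107.43
```

>>> {"fn": "play_rows", "kwargs": {"increments": [0,0.06,0,0,0,0,1,0,0.06,0,0,0,0,1,0,0.04,0,0,0,0,1,0,0,0,0,0,0,1]}}

```text
clock: 19.55
tcp_pos: [0.4543, -0.1773, 0.1234]
tool_rot: [-0.0, 0.725, 0.688, -0.0]
force: [0.5, 0.1, -1.0]
finger_gap: 0.0116
gripper_force: 30.0
```

```bash
python3 r.py
```

```text
t 19.55 p [ 454.3 -177.3  123.4] psi -2.99 tilt [-0. -0. -1.] F [ 0.5  0.1 -1. ] M [-0.08  0.07 -0.02] gap 11.6 g 30.0 q6 -0.55
phi 31.45 s 95.9 out -2.01 dhead -0.03
F tool x,y,z [0.2 0.5 1. ] chord 93.6 ang 106.57
```

>>> {"fn": "play_rows", "kwargs": {"increments": [0,0.04,0,0,0,0,1,0,0.04,0,0,0,0,1,0,0,0,0,0,0,1]}}

```text
clock: 19.92
tcp_pos: [0.455, -0.1772, 0.1234]
tool_rot: [-0.0, 0.725, 0.688, -0.0]
force: [-1.2, -0.7, -1.5]
finger_gap: 0.0119
gripper_force: 30.0
```

```bash
python3 r.py
```

```text
t 19.93 p [ 455.  -177.2  123.4] psi -2.98 tilt [-0.  0. -1.] F [-1.2 -0.7 -1.5] M [-0.11  0.2   0.02] gap 11.9 g 30.0 q6 -0.55
phi 31.49 s 96.0 out -2.7 dhead 0.01
F tool x,y,z [-0.7 -1.2  1.5] chord 93.4 ang 106.16
```

>>> {"fn": "play_rows", "kwargs": {"increments": [0,-0.08,0,0,0,0,1,0,-0.08,0,0,0,0,1,0.3,0.004,0,0,0,1.44,1,0.3,0.004,0,0,0,1.44,1,0.3,0.004,0,0,0,1.44,1,0.3,0.004,0,0,0,1.44,1,0.3,0.004,0,0,0,1.44,1,0.3,0.004,0,0,0,1.44,1,0,0,0,0,0,0,1]}}

```text
clock: 21.05
tcp_pos: [0.4558, -0.1591, 0.1235]
tool_rot: [-0.0, 0.775, 0.632, 0.0]
force: [1.3, -0.7, -3.1]
finger_gap: 0.0119
gripper_force: 30.0
```

```bash
python3 r.py 118.2
```

```text
t 21.05 p [ 455.8 -159.1  123.5] psi -11.63 tilt [-0.  0. -1.] F [ 1.3 -0.7 -3.1] M [-0.08  0.08  0.02] gap 11.9 g 30.0 q6 -0.36
phi 40.17 s 114.1 out -0.65 dhead 0.34
F tool x,y,z [-0.4  1.4  3.1] chord 110.8 ang 103.13
```

>>> {"fn": "play_rows", "kwargs": {"increments": [0.3,0.004,0,0,0,1.44,1,0.3,0.004,0,0,0,1.44,1,0.3,0.004,0,0,0,1.44,1,0.3,0.004,0,0,0,1.44,1,0.3,0.004,0,0,0,1.44,1,0.3,0.004,0,0,0,1.44,1,0,0,0,0,0,0,1]}}

```text
clock: 21.92
tcp_pos: [0.4608, -0.1418, 0.1235]
tool_rot: [-0.0, 0.82, 0.572, -0.0]
force: [0.3, -0.4, -2.2]
finger_gap: 0.0117
gripper_force: 30.0
```

```bash
python3 r.py 118.2
```

```text
t 21.93 p [ 460.8 -141.8  123.5] psi -20.26 tilt [-0.  0. -1.] F [ 0.3 -0.4 -2.2] M [-0.02  0.1   0.06] gap 11.7 g 30.0 q6 -0.18
phi 48.81 s 132.2 out -0.59 dhead 0.35
F tool x,y,z [-0.3  0.4  2.2] chord 126.8 ang 99.16
```

>>> {"fn": "play_rows", "kwargs": {"increments": [0.3,0.004,0,0,0,1.46,1,0.3,0.004,0,0,0,1.46,1,0.3,0.004,0,0,0,1.46,1,0.3,0.004,0,0,0,1.46,1,0.3,0.004,0,0,0,1.46,1,0.3,0.004,0,0,0,1.46,1,0,0,0,0,0,0,1]}}

```text
clock: 22.8
tcp_pos: [0.4684, -0.1255, 0.1235]
tool_rot: [0.0, 0.862, 0.507, 0.0]
force: [0.1, -0.4, -2.1]
finger_gap: 0.0116
gripper_force: 30.0
```

```bash
python3 r.py 118.2
```

```text
t 22.8 p [ 468.4 -125.5  123.5] psi -29.02 tilt [ 0. -0. -1.] F [ 0.1 -0.4 -2.1] M [-0.06  0.08  0.01] gap 11.6 g 30.0 q6 0.01
phi 57.44 s 150.3 out -0.56 dhead 0.21
F tool x,y,z [-0.3  0.3  2.1] chord 142.0 ang 95.11
```

>>> {"fn": "play_rows", "kwargs": {"increments": [0.3,0.004,0,0,0,1.46,1,0.3,0.004,0,0,0,1.46,1,0.3,0.004,0,0,0,1.46,1,0.3,0.004,0,0,0,1.46,1,0.3,0.004,0,0,0,1.46,1,0.3,0.004,0,0,0,1.46,1,0,0,0,0,0,0,1]}}

```text
clock: 23.68
tcp_pos: [0.4783, -0.1105, 0.1235]
tool_rot: [0.0, 0.898, 0.44, 0.0]
force: [0.7, -0.8, -1.7]
finger_gap: 0.0115
gripper_force: 30.0
```

```bash
python3 r.py 118.2
```

```text
t 23.68 p [ 478.3 -110.5  123.5] psi -37.79 tilt [ 0. -0. -1.] F [ 0.7 -0.8 -1.7] M [-0.08  0.18  0.06] gap 11.5 g 30.0 q6 0.2
phi 66.08 s 168.4 out -0.57 dhead 0.09
F tool x,y,z [-0.2  1.   1.7] chord 156.5 ang 90.98
```

>>> {"fn": "play_rows", "kwargs": {"increments": [0.3,0.004,0,0,0,1.44,1,0.3,0.004,0,0,0,1.44,1,0.3,0.004,0,0,0,1.44,1,0.3,0.004,0,0,0,1.44,1,0.2,0.002,0,0,0,0.96,1,0,0,0,0,0,0,1]}}

```text
clock: 24.42
tcp_pos: [0.4875, -0.1001, 0.1235]
tool_rot: [0.0, 0.922, 0.387, -0.0]
force: [-0.1, -0.0, -2.0]
finger_gap: 0.0118
gripper_force: 30.0
```

```bash
python3 r.py 118.2
```

```text
t 24.43 p [ 487.5 -100.1  123.5] psi -44.5 tilt [-0. -0. -1.] F [-0.1 -0.  -2. ] M [-0.05  0.15 -0.01] gap 11.8 g 30.0 q6 0.35
phi 72.76 s 182.4 out -0.56 dhead 0.06
F tool x,y,z [-0.1 -0.1  2. ] chord 167.1 ang 87.78
```

>>> {"fn": "play_rows", "kwargs": {"increments": [0.1,0.001,0,0,0,0.48,1,0.1,0.001,0,0,0,0.48,1,0.1,0.001,0,0,0,0.48,1,0.1,0.001,0,0,0,0.48,1,0.1,0.001,0,0,0,0.48,1]}}

```text
clock: 25.05
tcp_pos: [0.491, -0.0967, 0.1235]
tool_rot: [0.0, 0.93, 0.367, -0.0]
force: [-0.5, 0.7, -2.0]
finger_gap: 0.0119
gripper_force: 30.0
```

```bash
python3 r.py 118.2
```

```text
t 25.05 p [491.  -96.7 123.5] psi -46.94 tilt [-0. -0. -1.] F [-0.5  0.7 -2. ] M [-0.05  0.13  0.01] gap 11.9 g 30.0 q6 0.4
phi 75.1 s 187.3 out -0.62 dhead -0.03
F tool x,y,z [ 0.1 -0.9  2. ] chord 170.6 ang 86.64
```

>>> {"fn": "play_rows", "kwargs": {"increments": [0.05,0,0,0,0,0.24,1,0.05,0.001,0,0,0,0.24,1,0.05,0,0,0,0,0.24,1,0.05,0.001,0,0,0,0.24,1,0.05,0,0,0,0,0.24,1,0.05,0.001,0,0,0,0.24,1]}}

```text
clock: 25.8
tcp_pos: [0.4926, -0.0951, 0.1234]
tool_rot: [0.0, 0.935, 0.355, -0.001]
force: [-3.7, -3.3, 0.3]
finger_gap: 0.0118
gripper_force: 30.0
```

```bash
python3 r.py 118.2
```

```text
t 25.8 p [492.6 -95.1 123.4] psi -48.35 tilt [-0.001 -0.001 -1.   ] F [-3.7 -3.3  0.3] M [-0.7   0.94 -0.05] gap 11.8 g 30.0 q6 0.43
phi 76.17 s 189.5 out -0.49 dhead -0.39
F tool x,y,z [-5.   0.  -0.3] chord 172.3 ang 86.15
```

>>> {"fn": "play_rows", "kwargs": {"increments": [0.05,0,0,0,0,0.24,1,0.05,0.001,0,0,0,0.24,1,0.05,0,0,0,0,0.24,1,0.05,0.001,0,0,0,0.24,1]}}

```text
clock: 26.3
tcp_pos: [0.494, -0.0937, 0.1234]
tool_rot: [-0.0, 0.938, 0.348, -0.001]
force: [-4.2, -2.7, 0.1]
finger_gap: 0.0116
gripper_force: 30.0
```

```bash
python3 r.py 118.2
```

```text
t 26.3 p [494.  -93.7 123.4] psi -49.32 tilt [-0.002 -0.    -1.   ] F [-4.2 -2.7  0.1] M [-0.63  0.98 -0.05] gap 11.6 g 30.0 q6 0.45
phi 77.12 s 191.5 out -0.38 dhead -0.4
F tool x,y,z [-5.  -0.7 -0.1] chord 173.8 ang 85.72
```

>>> {"fn": "play_rows", "kwargs": {"increments": [0.05,0,0,0,0,0.22,1,0.05,0.002,0,0,0,0.22,1,0.05,0.002,0,0,0,0.22,1,0.05,0.001,0,0,0,0.22,1,0.05,0.001,0,0,0,0.22,1,0.05,0.001,0,0,0,0.22,1]}}

```text
clock: 27.05
tcp_pos: [0.4962, -0.0917, 0.1234]
tool_rot: [-0.0, 0.942, 0.337, -0.001]
force: [-3.9, -2.4, 0.1]
finger_gap: 0.0119
gripper_force: 30.0
```

```bash
python3 r.py 118.2
```

```text
t 27.05 p [496.2 -91.7 123.4] psi -50.63 tilt [-0.002 -0.    -1.   ] F [-3.9 -2.4  0.1] M [-0.55  1.09  0.  ] gap 11.9 g 30.0 q6 0.48
phi 78.54 s 194.5 out -0.28 dhead -0.29
F tool x,y,z [-4.6 -0.6 -0.1] chord 176.0 ang 85.05
```

>>> {"fn": "play_rows", "kwargs": {"increments": [0.04,0.001,0,0,0,0.18,1,0.04,0.001,0,0,0,0.18,1,0.04,0.001,0,0,0,0.18,1]}}

```text
clock: 27.42
tcp_pos: [0.4971, -0.0909, 0.1234]
tool_rot: [-0.0, 0.943, 0.332, -0.001]
force: [-4.7, -2.6, 1.0]
finger_gap: 0.0118
gripper_force: 30.0
```

```bash
python3 r.py 118.2
```

```text
t 27.43 p [497.1 -90.9 123.4] psi -51.17 tilt [-0.002 -0.    -1.   ] F [-4.7 -2.6  1. ] M [-0.5   1.1   0.01] gap 11.8 g 30.0 q6 0.49
phi 79.11 s 195.7 out -0.23 dhead -0.25
F tool x,y,z [-5.3 -0.9 -1. ] chord 176.8 ang 84.79
```

>>> {"fn": "play_rows", "kwargs": {"increments": [0.04,0.002,0,0,0,0.18,1,0.04,0.002,0,0,0,0.18,1,0.04,0.002,0,0,0,0.15,1]}}

```text
clock: 27.8
tcp_pos: [0.4979, -0.0901, 0.1233]
tool_rot: [-0.0, 0.945, 0.328, -0.001]
force: [-4.7, -1.6, 0.2]
finger_gap: 0.0117
gripper_force: 30.0
```

```bash
python3 r.py 118.2
```

```text
t 27.8 p [497.9 -90.1 123.3] psi -51.67 tilt [-0.002 -0.    -1.   ] F [-4.7 -1.6  0.2] M [-0.49  1.17  0.05] gap 11.7 g 30.0 q6 0.5
phi 79.66 s 196.8 out -0.18 dhead -0.21
F tool x,y,z [-4.7 -1.7 -0.2] chord 177.7 ang 84.53
```

>>> {"fn": "play_rows", "kwargs": {"increments": [0.04,0.002,0,0,0,0.1,1,0.04,0.002,0,0,0,0,1]}}

```text
clock: 28.05
tcp_pos: [0.4983, -0.0898, 0.1233]
tool_rot: [-0.0, 0.945, 0.328, -0.001]
force: [-5.6, -3.3, 1.9]
finger_gap: 0.0116
gripper_force: 30.0
```

```bash
python3 r.py 118.2
```

```text
t 28.05 p [498.3 -89.8 123.3] psi -51.75 tilt [-0.003 -0.    -1.   ] F [-5.6 -3.3  1.9] M [-0.68  1.36 -0.03] gap 11.6 g 30.0 q6 0.51
phi 79.91 s 197.4 out -0.15 dhead -0.04
F tool x,y,z [-6.4 -0.8 -1.8] chord 178.1 ang 84.42
```

>>> {"fn": "play_rows", "kwargs": {"increments": [0.04,0,0,0,0,0,1,0.04,0,0,0,0,0,1]}}

```text
clock: 28.3
tcp_pos: [0.4984, -0.0897, 0.1233]
tool_rot: [-0.0, 0.945, 0.328, -0.002]
force: [-7.6, -4.1, 3.1]
finger_gap: 0.0117
gripper_force: 30.0
```

```bash
python3 r.py 118.2
```

```text
t 28.3 p [498.4 -89.7 123.3] psi -51.74 tilt [-0.004 -0.001 -1.   ] F [-7.6 -4.1  3.1] M [-1.06  1.76 -0.01] gap 11.7 g 30.0 q6 0.51
phi 79.97 s 197.5 out -0.17 dhead 0.03
F tool x,y,z [-8.5 -1.5 -3.1] chord 178.1 ang 84.39
```

>>> {"fn": "play_rows", "kwargs": {"increments": [0.02,0,0,0,0,0,1,0,0,0,0,0,0,1,0,0,0,0,0,0,1]}}

```text
clock: 28.68
tcp_pos: [0.4984, -0.0897, 0.1233]
tool_rot: [-0.0, 0.945, 0.328, -0.002]
force: [-8.2, -4.3, 2.4]
finger_gap: 0.0118
gripper_force: 30.0
```

```bash
python3 r.py 118.2
```

```text
t 28.68 p [498.4 -89.7 123.3] psi -51.74 tilt [-0.004 -0.001 -1.   ] F [-8.2 -4.3  2.4] M [-1.07  1.76  0.09] gap 11.8 g 30.0 q6 0.51
phi 79.99 s 197.5 out -0.16 dhead 0.05
F tool x,y,z [-9.1 -1.7 -2.3] chord 178.2 ang 84.38
```

>>> {"fn": "play_rows", "kwargs": {"increments": [-0.05,0,0,0,0,0,1,-0.05,0,0,0,0,0,1,0,0,0,0,0,0,1]}}

```text
clock: 29.05
tcp_pos: [0.4983, -0.0898, 0.1233]
tool_rot: [-0.0, 0.945, 0.328, -0.001]
force: [-6.0, -2.9, 1.9]
finger_gap: 0.0117
gripper_force: 30.0
```

```bash
python3 r.py 118.2
```

```text
t 29.05 p [498.3 -89.8 123.3] psi -51.76 tilt [-0.003 -0.    -1.   ] F [-6.  -2.9  1.9] M [-0.69  1.26  0.06] gap 11.7 g 30.0 q6 0.51
phi 79.9 s 197.3 out -0.15 dhead -0.07
F tool x,y,z [-6.5 -1.4 -1.9] chord 178.0 ang 84.43
```

>>> {"fn": "play_rows", "kwargs": {"increments": [-0.05,-0.02,0,0,0,0,1,-0.05,-0.01,0,0,0,0,1,-0.04,0,0,0,0,0,1,0,0,0,0,0,0,1]}}

```text
clock: 29.55
tcp_pos: [0.4982, -0.09, 0.1233]
tool_rot: [-0.0, 0.945, 0.327, -0.0]
force: [-3.7, -0.5, -1.4]
finger_gap: 0.0117
gripper_force: 30.0
```

```bash
python3 r.py 118.2
```

```text
t 29.55 p [498.2 -90.  123.3] psi -51.77 tilt [-0.  0. -1.] F [-3.7 -0.5 -1.4] M [-0.16  0.84  0.04] gap 11.7 g 30.0 q6 0.5
phi 79.79 s 197.1 out -0.21 dhead -0.18
F tool x,y,z [-3.2 -1.9  1.4] chord 177.8 ang 84.46
```

>>> {"fn": "play_rows", "kwargs": {"increments": [-0.02,-0.03,0,0,0,0,1,0,0,0,0,0,0,0.6,0,0,0,0,0,0,0.4,0,0,0,0,0,0,0.4,0,0,0,0,0,0,0.4], "force": 5}}

```text
clock: 30.18
tcp_pos: [0.4982, -0.0902, 0.1236]
tool_rot: [0.0, 0.945, 0.327, 0.0]
force: [0.3, -0.2, 0.6]
finger_gap: 0.0279
gripper_force: 0.0
```

```bash
python3 r.py 118.2
```

```text
t 30.18 p [498.2 -90.2 123.6] psi -51.78 tilt [ 0. -0. -1.] F [ 0.3 -0.2  0.6] M [-0.07  0.17 -0.03] gap 27.9 g 0.0 q6 0.5
phi 79.76 s 197.0 out -0.36 dhead -0.22
F tool x,y,z [ 0.1  0.3 -0.6] chord 177.7 ang 84.45
```

>>> {"fn": "play_rows", "kwargs": {"increments": [0,0,-1,0,0,0,0.4,0,0,-1.5,0,0,0,0.4,0,0,-2.5,0,0,0,0.4,0,0,-3,0,0,0,0.4,0,0,-3,0,0,0,0.4,0,-5,0,0,0,0,0.4,0,-5,0,0,0,0,0.4,0,-5,0,0,0,0,0.4,0,-5,0,0,0,0,0.4,0,-5,0,0,0,0,0.4]}}

```text
clock: 31.42
tcp_pos: [0.3425, 0.1073, 0.2347]
tool_rot: [0.0, 0.945, 0.327, 0.001]
force: [-0.1, 0.7, 0.1]
finger_gap: 0.028
gripper_force: 0.0
```

```bash
python3 - <<'E'
from h import *
st();a=cam('scene');b=cam('top')
t=[cv2.resize(np.ascontiguousarray(c['image'][y:y+75,x:x+66,::-1]),None,fx=6,fy=6,interpolation=cv2.INTER_CUBIC) for c,x,y in((a,240,165),(b,250,150))]
cv2.imwrite('pics/i.png',np.hstack(t))
E
```

```text
t 31.43 p [342.5 107.3 234.7] psi -51.81 tilt [ 0.002  0.    -1.   ] F [-0.1  0.7  0.1] M [-0.05  0.12 -0.01] gap 28.0 g 0.0 q6 0.89
```

View pics/i.png

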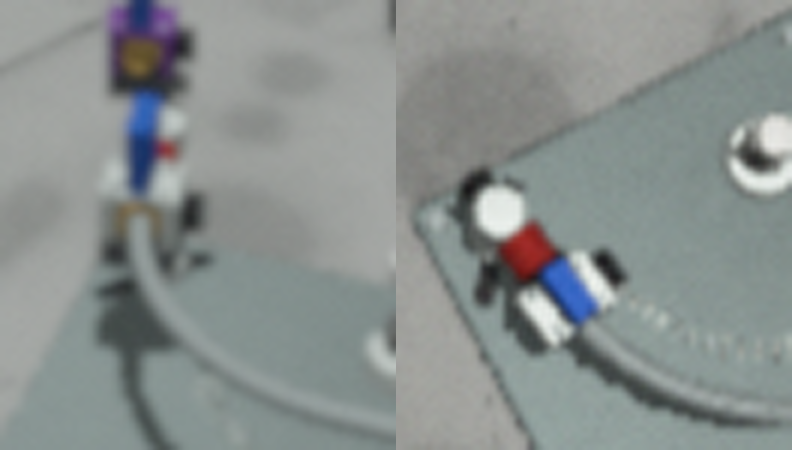

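The carriage hangs upright on the rod (top tile about (570,290)), touching the red buffer (525,250). Its lens at (610,265) faces the vial, and the gripper is clear.

```bash
python3 -c "
from workcell import hand_in
print(hand_in())"
```

```text
the job is handed in; nothing more can be done
None
```

The job is handed in at about 31 s: the carriage is on the rod with its lens facing the vial, and it pushed the red buffer sleeve to its hard stop (bore centre about 178 mm from the tip). It was then released; the highest wrist force I read was about 10 N, and the vial, stopper and tub were not touched.

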